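Comb kiln rods into the grooves of a finds tray

ROBOT

A 7-joint arm with a two-finger parallel gripper is mounted at the origin on the work surface. World frame = base frame: x ahead of the robot, y to its left, z up, the work surface at z = 0. Lengths are in m, angles in rad, forces in N, time in s.
With the tool pointing down it reaches from about 0.4 to 0.85 m from the base axis. Payload 6.9 kg.
Tool frame: the origin (TCP) lies between the finger pads; the fingertips stand 11 mm ahead of it and the grasp point (between the pads) lies 8 mm behind it; z points along the fingers, y is the line along which they close (so a half turn about z gives the same grasp; the last joint's range is limited). The gripper opens to 85 mm and grips with 20 to 120 N. Pads are 22 mm wide; open, the fingers measure 114 mm over their backs; the gripper's body (76 mm by 85 mm) begins 54 mm behind the grasp point. The pads swing forward as they close: fully open they stand 13 mm farther back than shut.
Start: joints at [1.242, 0.507, -0.238, 1.5, 0.126, 1.149, -0.155], TCP at [0.263, -0.567, 0.242] pointing down, gripper open.
Joint ranges: [-3.08, 3.08], [-0.24, 2.05], [-1.43, 1.35], [0, 2.5], [-1.52, 4.66], [0.17, 1.96], [-2.89, 2.89]. Speed limits (rad/s): [2.39, 2.39, 3.14, 3.14, 3.14, 3.14, 3.14].

INTERFACE

Orientations are given as a 3x3 rotation matrix whose columns are the frame's x, y, z axes.
In Python, from plant import arm, eyes gives the robot as it stands. The module is installed in compiled form; this text tells all that it offers.
- The arm moves only by the tool drive_tool, never from a script. Its argument "moves" is a list that holds one entry, the list of rows, each a list of 6 numbers: the shift along the world's x, y, z as a fraction of full scale, then the turn, a rotation vector about the world's x, y, z as a fraction of full scale. In form: [[[tx, ty, tz, wx, wy, wz], ...]]. A call has 1 to 12 rows; each row shifts and turns the commanded pose from where the row before left it; what a row does not reach is not made up. Full scale, the value 1, is 600 mm for a shift and 120 degrees for a turn. A row lasts 1/10 s, in which the tool goes at most 50 mm and 8.59 degrees, less where a joint would pass 70% of its speed; a pose out of reach is approached as far as the arm can. A call with a number of a shift or a turn outside -1 to 1 is refused whole. A call with a gripper value outside its range is refused whole. "hand" is the gripper command: -1 is fully open, 1 is shut, values between are in proportion, set as the call begins (left out, the last holds). The fingers move at their own pace and stop on an object; the grip force is fixed at half the most. Time passes only in rows, so rows that do not move let the fingers close. It gives the time, the measured TCP pose, the force, the opening and the grip force at its end, in the units of the state.
- arm.get_state(): the state, without advancing time (a new reading comes with each control period).
- eyes.camera(name): name is "scene" or "top"; returns a dict with "pixels" (400x640x3 uint8, blue, green, red), "depth" (400x640 float32, m along the optical axis (not along the pixel's ray), 0 where there is no reading), "fx", "fy", "cx", "cy" (pixels), "origin" and "rotation" of the camera in the world. Camera axes: x right, y down, z forward; pixel columns grow to the right and rows downward; lengths in m; the calibration is good to about 2 mm. A picture is of the moment at which its call begins.
- arm.sign_off(): hands the job in; it is judged then, once.
The state is a dict: "time_s": time; "joint_positions": joint angles; "qvel": joint speeds; "joint_efforts": joint torques, N m; "eef_pos": TCP position; "tool_rot": TCP orientation; "force": force on the tool from outside, world axes, zero at the start; "wrist_torque": the same for the moment, N m; "grip_width": opening from 0.0 (shut) to 1.0 (fully open); "gripper_force": force on a finger pad.
Only numpy, scipy, OpenCV 4.12 (cv2) and the standard library are available. Lean on these libraries where they do the work, as an engineer would, in place of code of your own. Each camera call takes 0.05 s, during which the arm holds its last target. There are 200 camera calls.

TASK

Two fired-clay kiln rods lie askew across the ridges of the grooved finds tray. Take the blue-handled comb (not the scrubbing brush), comb it across the tray so that both rods drop into grooves and lie there parallel, without touching the rods with the gripper's fingers. Then stand the comb upright on its pegs on the table again, off the tray, and let go.

Things in the scene. Friction and masses are not known exactly. Their poses are not given: they have to be found in the camera images.
- comb_grip (a point): Loose comb, 0.16 kg, standing on its pegs; point: centre of its blue grip block, 65 mm above the peg tips, z up. Grip: 60 (x) by 22 (y) by 50 mm tall; pinch it across y. Below it a wooden head 124 (x) by 30 (y) mm, 28 to 40 mm above the tips; then two rows of 7 round-tipped steel pegs, 6 mm thick, 18 mm apart, the rows along x at y = -11 and 11. A dark scrubbing brush lies nearby.
- tray: Fixed grooved grey tray, wooden frame; origin: centre of underside. Outside 172 (x) by 262 (y) mm. Nine grooves along x, each 22 wide, 156 long, pitch 28, centres y = -112 to 112 mm. Groove floors 6 mm, rounded ridge tops 21 mm above the underside. Walls 8 thick, 32 high, but the -y wall only 21 (level with the ridges): the comb comes in over it, pegs along the grooves, and sweeps to +y.
- rod_a: Smooth fired-clay rod, 100 mm long, 14 mm thick, about 35 g; origin at its centre, x along it. Starts across the ridges in the tray's -y half, 28 to 46 degrees from the grooves, at least 15 mm clear of the -y wall. Centre 28 mm above the tray's underside there, 13 mm when in a groove.
- rod_b: A second rod like rod_a, starting in the tray's +y half, turned the other way. A rod across the ridges stands 14 mm above them; pushed by peg tips passing about 5 mm above the ridges it turns parallel and drops into a free groove. Rods in grooves are below the ridge tops: the pegs pass over them.
Things that resemble listed ones, but are neither listed nor needed, are in the scene too. What is shaped like the rod_b but black is not meant.

How it is judged:
By the outcome, as a careful person would: the job done as asked, in the order asked, and still so for the second after the job is handed in, with the robot touching nothing.
It also fails if it takes over 64 s, if anything falls off the work surface, if the arm or the gripper's body presses on something with over 40 N, if the wrist force passes 120 N, or if a joint passes its speed limit or range.

## Working session

There is one attempt and no reset: what is moved stays moved. The work goes in short steps, Python scripts to look and compute and a tool call to move; the robot and the scene stay as the last step left them, time stands still between calls to the robot, and variables do not carry over. Pictures are saved under pics/ and viewed, at most 10 in all, crops included, and the job is handed in when it is done.

Besides the shell and the picture viewer there is one more tool, called after "Emit:" by a JSON object that holds its "api" and its "payload". drive_tool: Moves the arm, as the interface text tells. Shift numbers are shares of 600 mm and turn numbers shares of 120 degrees, none past 1 either way. Its arguments: {"type":"object","properties":{"moves":{"type":"array"},"hand":{"type":"number"}},"required":["moves"]}

```bash
mkdir -p pics; cat > h.py <<'E'
import numpy as np, cv2
from plant import arm, eyes
def pts(c):
    d=c["depth"]; v,u=np.mgrid[0:400,0:640]
    p=np.stack([(u-c["cx"])/c["fx"]*d,(v-c["cy"])/c["fy"]*d,d],-1)
    return p@np.array(c["rotation"]).T+np.array(c["origin"])
def ray(c,u,v,z):
    r=np.array(c["rotation"])@np.array([(u-c["cx"])/c["fx"],(v-c["cy"])/c["fy"],1.]); o=np.array(c["origin"])
    return o+r*(z-o[2])/r[2]
E
python3 - <<'E'
from h import *
s=arm.get_state(); print({k:np.round(v,3).tolist() for k,v in s.items()})
for n in("top","scene"):
    c=eyes.camera(n); cv2.imwrite(f"pics/{n}0.png",c["pixels"]); print(n,c["fx"],c["origin"],np.round(c["rotation"],3).tolist()); np.savez(f"{n}0.npz",**c)
E
```

```text
{'time_s': 0.0, 'joint_positions': [1.242, 0.508, -0.237, 1.501, 0.126, 1.149, -0.155], 'qvel': [-0.001, 0.001, -0.001, -0.001, -0.001, -0.0, 0.001], 'joint_efforts': [-0.0, -62.059, -2.187, -24.965, 0.013, 0.012, -0.0], 'eef_pos': [0.262, -0.567, 0.241], 'tool_rot': [[0.907, 0.42, -0.001], [0.42, -0.907, 0.002], [-0.0, -0.002, -1.0]], 'force': [0.137, 0.765, -0.362], 'wrist_torque': [0.01, -0.038, 0.004], 'gripper_force': 0.0, 'grip_width': 0.999}
top 378.9733937646069 [ 0.48060245 -0.02976382  0.91779544] [[0.023, -0.98, 0.196], [-1.0, -0.026, -0.011], [0.016, -0.196, -0.98]]
scene 446.32250103385434 [1.19735018 0.21877376 0.77452595] [[-0.4, 0.681, -0.613], [0.917, 0.304, -0.26], [0.01, -0.666, -0.746]]
```

View pics/top0.png

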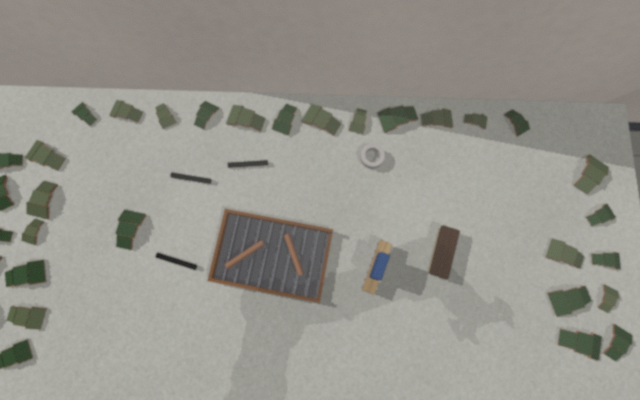

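View pics/scene0.png

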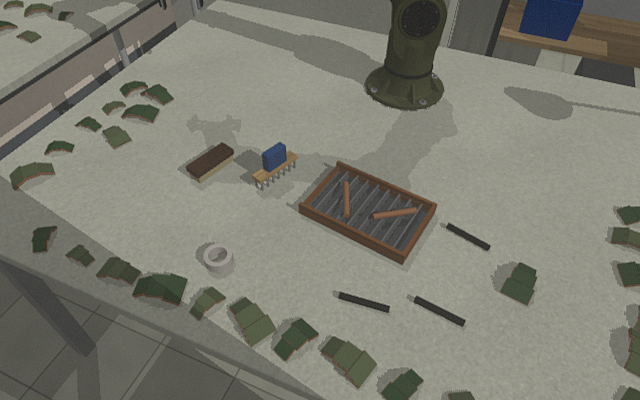

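Top view: the comb's blue grip is at (379,266), with its wooden head below. The dark brush is at (445,252). The tray is centred near (270,255), with clay rods at (244,254) and (293,254). The scene view has the comb at (275,158), the tray at (370,210), and the rods at (347,198) and (395,213).

Could be mistaken:
- **For the comb:** the dark brush at top (445,252), and the blue box in the background at scene (555,18). I choose the blue grip at top (379,266).
- **For the rods:** the black sticks at top (247,164), (190,178) and (176,261). They are black and off the tray, so I reject them.

```bash
cat > m.py <<'E'
from h import *
def measure(c,n):
    P=pts(c); hsv=cv2.cvtColor(c["pixels"],cv2.COLOR_BGR2HSV); H,S,V=hsv[...,0].astype(int),hsv[...,1].astype(int),hsv[...,2].astype(int)
    on=(P[...,0]>.3)&(P[...,0]<.85)&(abs(P[...,1])<.45)&(c["depth"]>0)
    blue=(abs(H-112)<14)&(S>110)&on
    p=P[blue]; zt=np.percentile(p[:,2],90); t=p[p[:,2]>zt-.006]
    r=cv2.minAreaRect((t[:,:2]*1000).astype(np.float32)); print(n,"blue",blue.sum(),"ztop",zt.round(4),"top rect",np.round(cv2.boxPoints(r)).tolist(),np.round(r[0],1),np.round(r[1],1))
    brown=((H<16)&(S>100)&on).astype(np.uint8)
    k,l,st,ce=cv2.connectedComponentsWithStats(brown)
    for i in range(1,k):
        if st[i,4]<60: continue
        q=P[l==i]; r=cv2.minAreaRect((q[:,:2]*1000).astype(np.float32))
        print(" brown",st[i,4],np.round(ce[i]),"z",np.percentile(q[:,2],[5,50,95]).round(3),"rect",np.round(r[0],1),np.round(r[1],1),np.round(cv2.boxPoints(r)).tolist())
    return P,blue,l
E
python3 - <<'E'
from m import *
for n in("top","scene"):
    c=dict(np.load(n+"0.npz")); measure(c,n)
    b=(slice(200,320),slice(200,480)) if n=="top" else (slice(120,280),slice(180,460))
    cv2.imwrite(f"pics/{n}0c.png",cv2.resize(c["pixels"][b],None,fx=2.8,fy=2.8,interpolation=cv2.INTER_CUBIC))
E
```

```text
top blue 201 ztop 0.0911 top rect [[482.0, -179.0], [531.0, -198.0], [538.0, -180.0], [488.0, -162.0]] [ 509.8 -179.9] [18.5 52.5]
 brown 649 [252. 257.] z [0.021 0.031 0.033] rect [531.7  63.5] [255.5 167.3] [[429.0, -49.0], [594.0, -76.0], [635.0, 176.0], [470.0, 203.0]]
scene blue 156 ztop 0.09 top rect [[482.0, -179.0], [534.0, -198.0], [541.0, -180.0], [488.0, -161.0]] [ 511.4 -179.6] [18.8 55.9]
 brown 1188 [372. 212.] z [0.008 0.03  0.033] rect [533.1  64.1] [260.7 173.5] [[426.0, -50.0], [597.0, -79.0], [640.0, 178.0], [469.0, 207.0]]
 brown 162 [346. 199.] z [0.029 0.033 0.036] rect [535.3  12.7] [99.3  9.5] [[487.0, -1.0], [491.0, -10.0], [583.0, 26.0], [580.0, 35.0]]
 brown 227 [394. 213.] z [0.026 0.032 0.035] rect [533.9 126.4] [ 11.2 100.2] [[500.0, 164.0], [558.0, 82.0], [567.0, 89.0], [509.0, 170.0]]
```

View pics/scene0c.png

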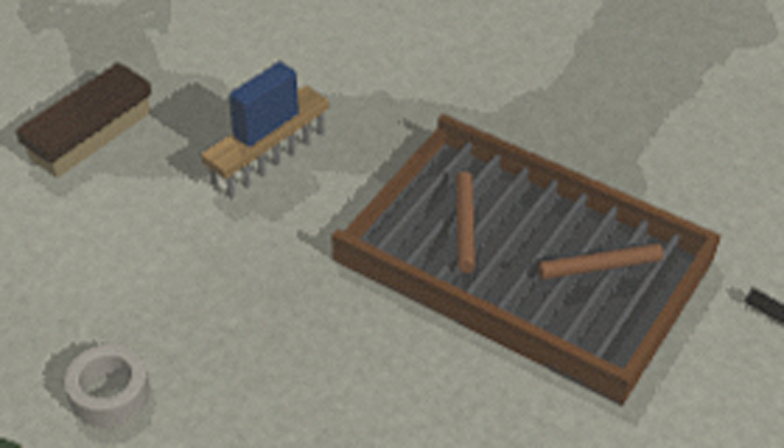

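The crop shows the blue-gripped comb standing on its pegs at (265,110), with the plain dark brush at (85,120). So the comb is the right choice. The tray's low wall is the one facing the comb, and the clay rods are at (465,220) and (600,260). The tray is centred near (532,64) mm with yaw about −9.4°. The comb is at (511,−180) mm with yaw about −20.5°.

Emit:
{"api": "drive_tool", "payload": {"moves": [[[0.0345,0.054,0,0,0,-0.0315],[0.0345,0.054,0,0,0,-0.0315],[0.0345,0.054,0,0,0,-0.0315],[0.0345,0.054,0,0,0,-0.0315],[0.0345,0.054,0,0,0,-0.0315],[0.0345,0.054,0,0,0,-0.0315],[0.0345,0.054,0,0,0,-0.0315],[0.0345,0.054,0,0,0,-0.0315],[0.0345,0.054,0,0,0,-0.0315],[0.0345,0.054,0,0,0,-0.0315],[0.0345,0.054,0,0,0,-0.0315],[0.0345,0.054,0,0,0,-0.0315]]], "hand": -1}}

```text
time_s: 1.3
eef_pos: [0.5115, -0.1769, 0.242]
tool_rot: [[0.936, -0.353, -0.001], [-0.353, -0.936, 0.0], [-0.001, 0.0, -1.0]]
force: [1.0, -0.8, -0.3]
grip_width: 1.006
gripper_force: 0.0
```

Emit:
{"api": "drive_tool", "payload": {"moves": [[[-0.0015,-0.005,-0.027,0,0,0],[0,0,-0.028,0,0,0],[0,0,-0.028,0,0,0],[0,0,-0.028,0,0,0],[0,0,-0.028,0,0,0],[0,0,-0.028,0,0,0],[0,0,-0.028,0,0,0],[0,0,-0.028,0,0,0],[0,0,-0.028,0,0,0],[0,0,-0.028,0,0,0],[0,0,-0.026,0,0,0],[0,0,0,0,0,0]]]}}

```text
time_s: 2.5
eef_pos: [0.5087, -0.1808, 0.0573]
tool_rot: [[0.937, -0.35, -0.004], [-0.35, -0.937, 0.001], [-0.004, 0.0, -1.0]]
force: [-0.4, 0.0, 1.3]
grip_width: 1.0
gripper_force: 0.0
```

Emit:
{"api": "drive_tool", "payload": {"moves": [[[0,0,0,0,0,0],[0,0,0,0,0,0],[0,0,0,0,0,0],[0,0,0,0,0,0],[0,0,0,0,0,0],[0,0,0,0,0,0],[0,0,0,0,0,0],[0,0,0,0,0,0]]], "hand": 1}}

```text
time_s: 3.3
eef_pos: [0.5105, -0.1814, 0.0599]
tool_rot: [[0.937, -0.35, 0.001], [-0.35, -0.937, -0.0], [0.001, 0.0, -1.0]]
force: [-0.7, 0.9, 6.1]
grip_width: 0.254
gripper_force: 59.8
```

Emit:
{"api": "drive_tool", "payload": {"moves": [[[0,0,0.02,0,0,0],[0,0,0.02,0,0,0],[0,0,0.02,0,0,0],[0,0,0.02,0,0,0.023],[0,0,0,0,0,0.023],[0,0,0,0,0,0.023],[0,0,0,0,0,0.023],[0,0,0,0,0,0],[0,0,0,0,0,0]]]}}

```text
time_s: 4.2
eef_pos: [0.5102, -0.1814, 0.1079]
tool_rot: [[0.986, -0.166, 0.001], [-0.166, -0.986, -0.0], [0.001, 0.0, -1.0]]
force: [-0.6, 0.1, -1.5]
grip_width: 0.25
gripper_force: 59.0
```

```bash
python3 - <<'E'
from h import *
c=eyes.camera("scene"); cv2.imwrite("pics/s1.png",cv2.resize(c["pixels"][60:280,180:460],None,fx=2.6,fy=2.6,interpolation=cv2.INTER_CUBIC))
def rim(n):
    c=dict(np.load(n+"0.npz")); P=pts(c); hsv=cv2.cvtColor(c["pixels"],cv2.COLOR_BGR2HSV)
    m=(hsv[...,0]<16)&(hsv[...,1]>90)&(P[...,1]>-.1)&(P[...,1]<.25)&(P[...,0]>.38)&(P[...,0]<.7)&(P[...,2]>.018)
    p=P[m]
    for cen,yaw in [((.5325,.064),np.deg2rad(-9.4))]*1:
        for it in range(5):
            R=np.array([[np.cos(yaw),-np.sin(yaw)],[np.sin(yaw),np.cos(yaw)]]); q=(p[:,:2]-cen)@R*1000
            A=q[(abs(q[:,0]-82)<7)&(abs(q[:,1])<110)&(p[:,2]>.028)];B=q[(abs(q[:,0]+82)<7)&(abs(q[:,1])<110)&(p[:,2]>.028)]
            C=q[(abs(q[:,1]-127)<7)&(abs(q[:,0])<70)&(p[:,2]>.028)];D=q[(abs(q[:,1]+127)<7)&(abs(q[:,0])<70)]
            fa=np.polyfit(A[:,1],A[:,0],1);fb=np.polyfit(B[:,1],B[:,0],1)
            dyaw=-(fa[0]+fb[0])/2; cen=np.array(cen)+R@np.array([(fa[1]+fb[1])/2,(C[:,1].mean()+D[:,1].mean())/2])/1000; yaw+=dyaw
        print(n,np.round(cen,4),np.degrees(yaw).round(2),fa.round(3),fb.round(3),C[:,1].mean(),D[:,1].mean(),D.shape,np.median(p[(abs(q[:,1]+127)<7)&(abs(q[:,0])<70),2]))
rim("top");rim("scene")
E
```

```text
top [0.5314 0.0621] -9.44 [-1.0000e-03  8.1076e+01] [ 1.0000e-03 -8.1076e+01] 126.34265552881311 -126.3426555288276 (105, 2) 0.020501807882178036
scene [0.5334 0.0639] -9.44 [1.0000e-03 8.1457e+01] [-1.0000e-03 -8.1457e+01] 126.5863856244637 -126.58638562445324 (122, 2) 0.02012620588480396
```

View pics/s1.png

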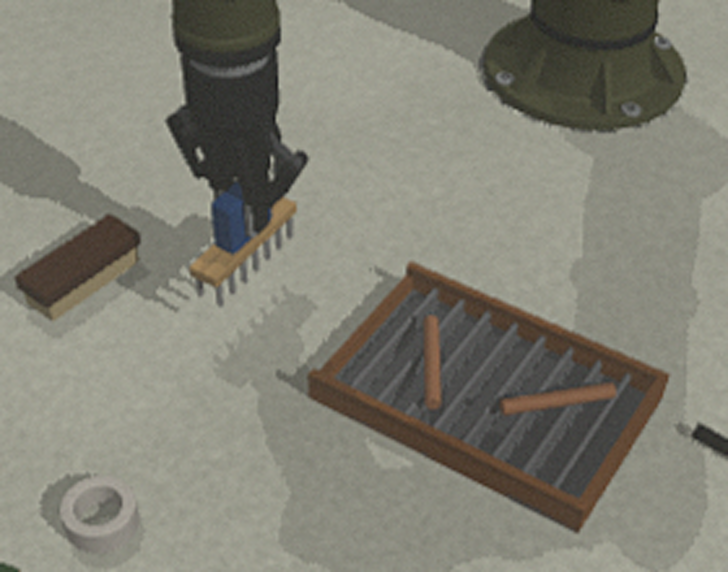

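The comb is gripped straight, with its pegs hanging level and parallel to the grooves. The rods are unchanged at (432,360) and (560,398). Next I bring it to the entry side at sweep height.

Emit:
{"api": "drive_tool", "payload": {"moves": [[[-0.0008,0.0136,-0.0037,0,0,0],[-0.0008,0.0136,-0.0037,0,0,0],[-0.0008,0.0136,-0.0037,0,0,0],[-0.0008,0.0136,-0.0037,0,0,0],[-0.0008,0.0136,-0.0037,0,0,0],[-0.0008,0.0136,-0.0037,0,0,0],[-0.0008,0.0136,-0.0037,0,0,0],[-0.0008,0.0136,-0.0037,0,0,0],[-0.0008,0.0136,-0.0037,0,0,0],[-0.0008,0.0136,-0.0037,0,0,0],[0,0,0,0,0,0],[0,0,0,0,0,0]]]}}

```text
time_s: 5.45
eef_pos: [0.5054, -0.0997, 0.0851]
tool_rot: [[0.986, -0.164, -0.0], [-0.164, -0.986, -0.0], [0.0, 0.0, -1.0]]
force: [0.1, 0.5, -2.4]
grip_width: 0.249
gripper_force: 59.0
```

Emit:
{"api": "drive_tool", "payload": {"moves": [[[0.0016,0.01,0,0,0,0],[0.0016,0.01,0,0,0,0],[0.0016,0.01,0,0,0,0],[0.0016,0.01,0,0,0,0],[0.0016,0.01,0,0,0,0],[0.0016,0.01,0,0,0,0],[0.0016,0.01,0,0,0,0],[0.0016,0.01,0,0,0,0],[0.0016,0.01,0,0,0,0],[0.0016,0.01,0,0,0,0],[0,0,0,0,0,0],[0,0,0,0,0,0]]]}}

```text
time_s: 6.65
eef_pos: [0.515, -0.0397, 0.0851]
tool_rot: [[0.986, -0.164, -0.0], [-0.164, -0.986, -0.0], [-0.0, 0.0, -1.0]]
force: [0.5, 1.0, -0.8]
grip_width: 0.249
gripper_force: 59.0
```

```bash
cat >> h.py <<'E'
def tray():
    s=arm.get_state(); y=np.deg2rad(-9.44); R=np.array([[np.cos(y),-np.sin(y)],[np.sin(y),np.cos(y)]])
    print("tool in tray mm",np.round((np.array(s["eef_pos"][:2])-[.5324,.063])@R*1000,1),"z",s["eef_pos"][2],"F",np.round(s["force"],1),s["time_s"])
    c=eyes.camera("scene"); P=pts(c); hsv=cv2.cvtColor(c["pixels"],cv2.COLOR_BGR2HSV)
    q=(P[...,:2]-[.5324,.063])@R*1000; blue=(abs(hsv[...,0].astype(int)-112)<14)&(hsv[...,1]>110)&(abs(q[...,0])<150)&(abs(q[...,1])<200)
    if blue.any(): print("blue ztop",np.percentile(P[...,2][blue],98).round(4))
    m=((hsv[...,0]<16)&(hsv[...,1]>90)&(abs(q[...,0])<74)&(abs(q[...,1])<119)&(P[...,2]<.045)).astype(np.uint8)
    k,l,st,ce=cv2.connectedComponentsWithStats(m)
    for i in range(1,k):
        if st[i,4]<25: continue
        r=cv2.fitLine(q[l==i].astype(np.float32),cv2.DIST_HUBER,0,.01,.01).ravel(); b=cv2.minAreaRect(q[l==i].astype(np.float32))
        print(st[i,4],ce[i].round(),"centre",np.round(b[0],1),np.round(b[1],1),"ang",np.degrees(np.arctan2(r[1],r[0])).round(1),"z",np.percentile(P[l==i][:,2],[10,90]).round(3))
    return c
E
python3 -c "from h import *;tray()"
```

```text
tool in tray mm [  -0.3 -104.1] z 0.08506366337730341 F [ 0.5  1.  -0.8] 6.65
blue ztop 0.1158
173 [346. 199.] centre [ 11.6 -49.4] [98.4 12.1] ang 30.7 z [0.03  0.035]
243 [394. 213.] centre [-11.6  61. ] [ 18.  100.3] ang -45.3 z [0.028 0.035]
```

Emit:
{"api": "drive_tool", "payload": {"moves": [[[0.0011,0.0066,0,0,0,0],[0.0011,0.0066,0,0,0,0],[0.0011,0.0066,0,0,0,0],[0.0011,0.0066,0,0,0,0],[0.0011,0.0066,0,0,0,0],[0.0011,0.0066,0,0,0,0],[0.0011,0.0066,0,0,0,0],[0.0011,0.0066,0,0,0,0],[0.0011,0.0066,0,0,0,0],[0.0011,0.0066,0,0,0,0],[0.0011,0.0066,0,0,0,0],[0.0011,0.0066,0,0,0,0]]]}}

```text
time_s: 7.9
eef_pos: [0.523, 0.0082, 0.0851]
tool_rot: [[0.986, -0.164, 0.0], [-0.164, -0.986, 0.0], [0.0, -0.0, -1.0]]
force: [1.1, 0.3, -2.1]
grip_width: 0.249
gripper_force: 59.0
```

```bash
python3 -c "from h import *;tray()"
```

```text
tool in tray mm [ -0.3 -55.6] z 0.08509646163864593 F [ 1.1  0.3 -2.1] 7.9
blue ztop 0.1158
195 [352. 205.] centre [ 15.2 -30.3] [102.  13.] ang 0.4 z [0.021 0.026]
251 [394. 213.] centre [-9.3 62.3] [17.5 99.7] ang -44.9 z [0.027 0.035]
```

Emit:
{"api": "drive_tool", "payload": {"moves": [[[0.0011,0.0066,0,0,0,0],[0.0011,0.0066,0,0,0,0],[0.0011,0.0066,0,0,0,0],[0.0011,0.0066,0,0,0,0],[0.0011,0.0066,0,0,0,0],[0.0011,0.0066,0,0,0,0],[0.0011,0.0066,0,0,0,0],[0.0011,0.0066,0,0,0,0],[0.0011,0.0066,0,0,0,0],[0.0011,0.0066,0,0,0,0],[0.0011,0.0066,0,0,0,0],[0.0011,0.0066,0,0,0,0]]]}}

```text
time_s: 9.15
eef_pos: [0.5309, 0.0557, 0.0851]
tool_rot: [[0.986, -0.164, 0.0], [-0.164, -0.986, 0.0], [0.0, -0.0, -1.0]]
force: [-0.1, 0.4, -0.5]
grip_width: 0.246
gripper_force: 59.0
```

```bash
python3 -c "
from h import *
c=tray(); cv2.imwrite('pics/s2.png',cv2.resize(c['pixels'][60:280,180:460],None,fx=2.6,fy=2.6,interpolation=cv2.INTER_CUBIC))"
```

```text
tool in tray mm [-0.3 -7.5] z 0.08507012739461982 F [-0.1  0.4 -0.5] 9.15
blue ztop 0.116
251 [394. 213.] centre [-10.1  63.3] [ 12.8 101. ] ang -45.3 z [0.027 0.035]
43 [346. 218.] centre [ 49.5 -21.5] [11.9 33.2] ang -6.0 z [0.015 0.019]
```

View pics/s2.png

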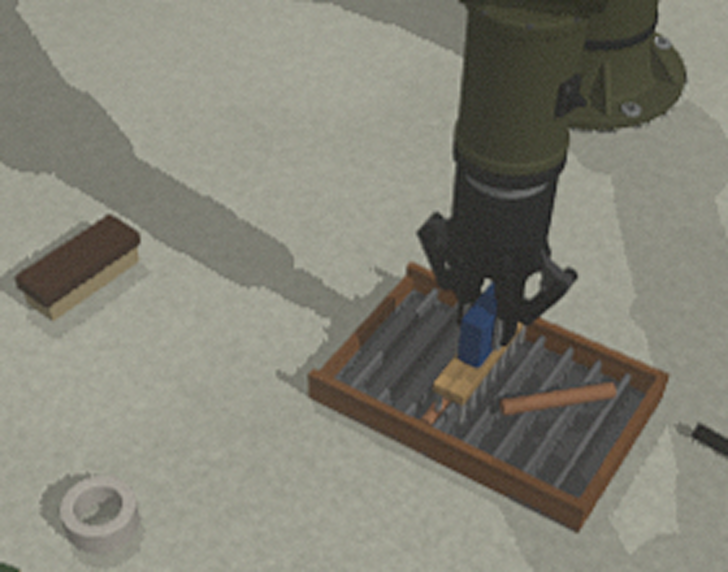

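Rod A now lies low under the comb head at (440,405) and the pegs are passing over it, so it has dropped into the −28 groove. Rod B is untouched at (560,398). I keep sweeping.

Emit:
{"api": "drive_tool", "payload": {"moves": [[[0.0011,0.0066,0,0,0,0],[0.0011,0.0066,0,0,0,0],[0.0011,0.0066,0,0,0,0],[0.0011,0.0066,0,0,0,0],[0.0011,0.0066,0,0,0,0],[0.0011,0.0066,0,0,0,0],[0.0011,0.0066,0,0,0,0],[0.0011,0.0066,0,0,0,0],[0.0011,0.0066,0,0,0,0],[0.0011,0.0066,0,0,0,0],[0.0011,0.0066,0,0,0,0],[0.0011,0.0066,0,0,0,0]]]}}

```text
time_s: 10.4
eef_pos: [0.5388, 0.1032, 0.0851]
tool_rot: [[0.986, -0.165, 0.0], [-0.165, -0.986, 0.0], [-0.0, -0.0, -1.0]]
force: [0.8, -0.2, -2.1]
grip_width: 0.249
gripper_force: 59.0
```

```bash
python3 -c "from h import *;tray()"
```

```text
tool in tray mm [-0.3 40.7] z 0.08507832298029018 F [ 0.8 -0.2 -2.1] 10.4
blue ztop 0.1165
150 [354. 208.] centre [ 16.3 -22.2] [12.8 98.3] ang -0.1 z [0.016 0.021]
225 [399. 215.] centre [-17.1  76.2] [ 12.6 109.4] ang -18.8 z [0.024 0.032]
```

Emit:
{"api": "drive_tool", "payload": {"moves": [[[0.0011,0.0066,0,0,0,0],[0.0011,0.0066,0,0,0,0],[0.0011,0.0066,0,0,0,0],[0.0011,0.0066,0,0,0,0],[0.0011,0.0066,0,0,0,0],[0.0011,0.0066,0,0,0,0],[0.0011,0.0066,0,0,0,0]]]}}

```text
time_s: 11.15
eef_pos: [0.5434, 0.1309, 0.085]
tool_rot: [[0.986, -0.164, -0.0], [-0.164, -0.986, -0.0], [-0.0, 0.0, -1.0]]
force: [0.0, -0.3, -2.4]
grip_width: 0.25
gripper_force: 59.0
```

```bash
python3 -c "from h import *;tray()"
```

```text
tool in tray mm [-0.3 68.8] z 0.08504373461547265 F [ 0.  -0.3 -2.4] 11.15
blue ztop 0.1166
151 [354. 209.] centre [ 15.9 -21.8] [11.1 99.6] ang -0.2 z [0.016 0.021]
186 [404. 222.] centre [-14.6  89.1] [ 10.7 103.5] ang 0.1 z [0.016 0.02 ]
```

Rod B has turned parallel and dropped into the +84 groove, with its top at about 20 mm. I lift and take the comb back.

Emit:
{"api": "drive_tool", "payload": {"moves": [[[0,0,0.02,0,0,0],[0,0,0.03,0,0,0],[0,0,0.03,0,0,0],[0,0,0.02,0,0,0],[0,0,0,0,0,0],[0,0,0,0,0,0]]]}}

```text
time_s: 11.8
eef_pos: [0.5432, 0.1304, 0.1451]
tool_rot: [[0.986, -0.165, 0.0], [-0.165, -0.986, -0.0], [0.0, -0.0, -1.0]]
force: [0.1, 0.1, -1.7]
grip_width: 0.25
gripper_force: 59.0
```

Emit:
{"api": "drive_tool", "payload": {"moves": [[[-0.003,-0.03,0,0,0,0],[-0.0056,-0.05,0,0,0,0],[-0.0056,-0.06,0,0,0,0],[-0.0056,-0.06,0,0,0,0],[-0.0056,-0.06,0,0,0,0],[-0.0056,-0.06,0,0,0,0],[-0.0056,-0.06,0,0,0,0],[-0.0056,-0.06,0,0,0,0],[-0.0056,-0.05,0,0,0,0],[-0.003,-0.03,0,0,0,0],[0,0,0,0,0,0],[0,0,0,0,0,0]]]}}

```text
time_s: 13.0
eef_pos: [0.5124, -0.181, 0.1442]
tool_rot: [[0.986, -0.165, -0.001], [-0.165, -0.986, 0.001], [-0.002, -0.001, -1.0]]
force: [0.2, 1.1, -1.7]
grip_width: 0.252
gripper_force: 59.1
```

```bash
python3 -c "
from h import *
from m import measure
c=tray(); t=eyes.camera('top')
cv2.imwrite('pics/s3.png',cv2.resize(c['pixels'][60:280,180:460],None,fx=2.6,fy=2.6,interpolation=cv2.INTER_CUBIC))"
```

```text
tool in tray mm [  20.3 -244. ] z 0.14422137102520682 F [ 0.2  1.1 -1.7] 13.0
155 [354. 208.] centre [ 15.8 -21.8] [99.7 11.6] ang -0.5 z [0.016 0.021]
178 [404. 222.] centre [-11.7  89.2] [10.7 97.8] ang -0.9 z [0.016 0.021]
```

View pics/s3.png

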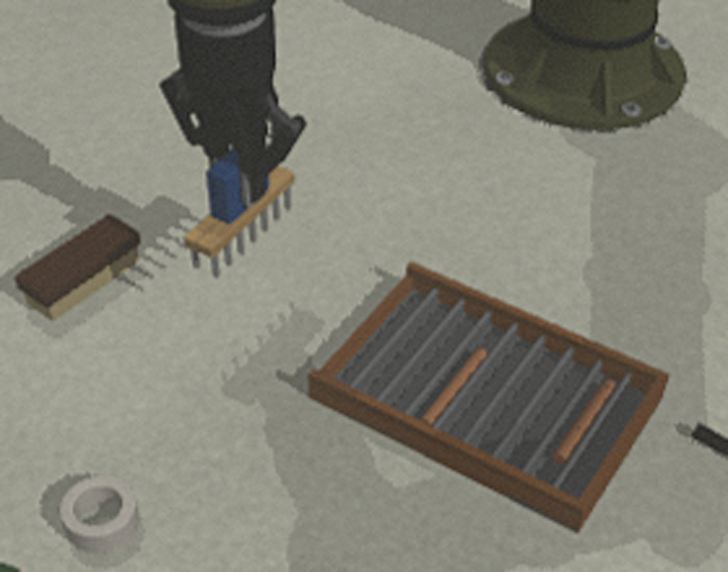

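Both rods lie parallel in their grooves at (457,385) and (587,420). The comb is held level above free table at (240,215). Now I lower it.

Emit:
{"api": "drive_tool", "payload": {"moves": [[[0,0,-0.015,0,0,0],[0,0,-0.02,0,0,0],[0,0,-0.02,0,0,0],[0,0,-0.02,0,0,0],[0,0,-0.02,0,0,0],[0,0,-0.015,0,0,0],[0,0,-0.01,0,0,0],[0,0,-0.01,0,0,0],[0,0,-0.007,0,0,0],[0,0,0,0,0,0],[0,0,0,0,0,0]]]}}

```text
time_s: 14.2
eef_pos: [0.513, -0.1815, 0.0631]
tool_rot: [[0.986, -0.165, 0.0], [-0.165, -0.986, -0.0], [0.0, 0.0, -1.0]]
force: [-0.4, 0.2, -1.2]
grip_width: 0.252
gripper_force: 59.1
```

Emit:
{"api": "drive_tool", "payload": {"moves": [[[0,0,-0.002,0,0,0],[0,0,-0.002,0,0,0],[0,0,-0.0015,0,0,0],[0,0,0,0,0,0],[0,0,0,0,0,0]]]}}

```text
time_s: 14.7
eef_pos: [0.513, -0.1815, 0.0599]
tool_rot: [[0.986, -0.165, 0.0], [-0.165, -0.986, -0.0], [0.001, 0.0, -1.0]]
force: [-0.9, 0.7, 3.3]
grip_width: 0.251
gripper_force: 59.8
```

Emit:
{"api": "drive_tool", "payload": {"moves": [[[0,0,0,0,0,0],[0,0,0,0,0,0],[0,0,0,0,0,0],[0,0,0,0,0,0],[0,0,0,0,0,0],[0,0,0,0,0,0],[0,0,0,0,0,0],[0,0,0,0,0,0]]], "hand": -1}}

```text
time_s: 15.5
eef_pos: [0.5129, -0.1815, 0.0596]
tool_rot: [[0.986, -0.165, 0.0], [-0.165, -0.986, -0.0], [0.0, 0.0, -1.0]]
force: [-0.1, -0.4, -0.6]
grip_width: 0.997
gripper_force: 0.0
```

Emit:
{"api": "drive_tool", "payload": {"moves": [[[0,0,0.01,0,0,0],[0,0,0.02,0,0,0],[0,0,0.03,0,0,0],[0,0,0.03,0,0,0],[0,0,0.03,0,0,0],[0,0,0.03,0,0,0],[0,0,0.03,0,0,0],[0,0,0.03,0,0,0],[0,0,0.03,0,0,0],[0,0,0.02,0,0,0],[0,0,0,0,0,0],[0,0,0,0,0,0]]]}}

```text
time_s: 16.7
eef_pos: [0.5127, -0.1814, 0.2156]
tool_rot: [[0.986, -0.164, 0.0], [-0.164, -0.986, -0.0], [0.0, 0.0, -1.0]]
force: [0.0, 0.6, -1.2]
grip_width: 1.0
gripper_force: 0.0
```

```bash
python3 -c "
from h import *
c=tray()
cv2.imwrite('pics/s4.png',cv2.resize(c['pixels'][60:280,180:460],None,fx=2.6,fy=2.6,interpolation=cv2.INTER_CUBIC))"
```

```text
tool in tray mm [  20.6 -244.3] z 0.215581061594909 F [ 0.   0.6 -1.2] 16.7
155 [354. 209.] centre [ 15.6 -22.3] [ 12.2 101.4] ang -0.2 z [0.016 0.02 ]
175 [404. 222.] centre [-13.4  88.9] [100.5  11.2] ang -0.6 z [0.016 0.02 ]
```

View pics/s4.png

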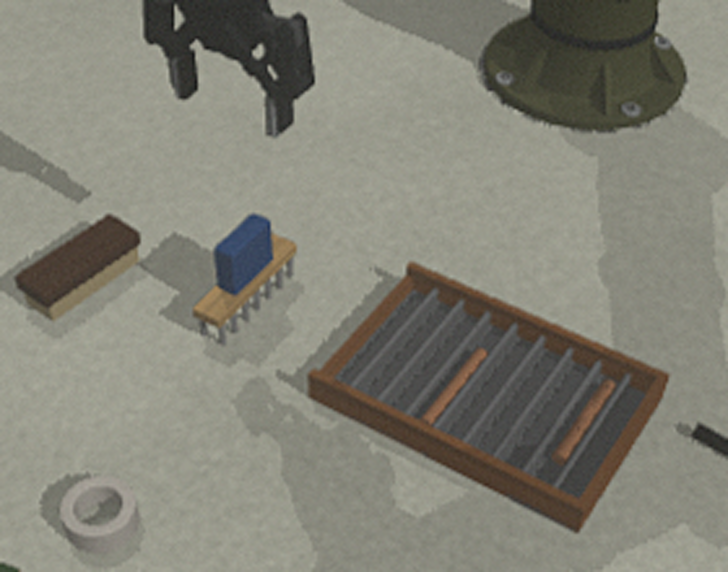

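The comb stands upright on its pegs at (245,275), off the tray. Both rods are in grooves at (457,385) and (587,420), and the gripper is clear.

```bash
python3 -c "
from h import *
print(arm.sign_off())"
```

```text
the job is handed in; nothing more can be done
None
```

I combed both rods into grooves, where they lie parallel, then stood the comb upright on its pegs off the tray, let go of it and handed the job in at about 17 s of the 64 s allowed.

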